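# Fit the three-hole honing wheel onto the carver's sharpening machine

### The arm

A 7-joint arm with a two-finger parallel gripper is mounted at the origin on the work surface. World frame = base frame: x ahead of the robot, y to its left, z up, the work surface at z = 0. Lengths are in m, angles in degrees, forces in N, time in s.
With the tool pointing down it reaches from about 0.4 to 0.925 m from the base axis. Payload 4.1 kg.
Tool frame: the origin (TCP) lies midway between the tips of the shut fingers; the grasp point (between the pads) lies 19 mm behind it; z points along the fingers, y is the direction in which the jaws open and shut (so a half turn about z gives the same grasp; the last joint's range is limited). The gripper opens to 85 mm and grips with 20 to 120 N. Pads are 22 mm wide; open, the fingers measure 114 mm over their backs; the gripper's body (76 mm by 85 mm) begins 54 mm behind the grasp point. The pads swing forward as they close: fully open they stand 13 mm farther back than shut.
Start: joints at [-78.495, 22.827, 2.584, 88.041, -1.071, 69.15, -2.905], TCP at [0.192, 0.621, 0.231] pointing down, gripper open.
Joint ranges: [-161.44, 161.44], [-28.35, 127.94], [-78.24, 83.42], [0, 140.83], [-78.03, 258.03], [13.02, 114.36], [-168.23, 168.23]. Speed limits (degrees/s): [147.25, 147.25, 180, 180, 180, 180, 180].

### API

Orientations are given as a 3x3 rotation matrix whose columns are the frame's x, y, z axes.
In Python, from plant import get_state, viewer, job gives the robot as it stands.
- The arm moves only by the tool drive_tool, never from a script. Its argument "rows" is a list of rows, each an object of numbers: "x", "y", "z": the shift along the tool's x, y, z in m; "rx", "ry", "rz": the turn, a rotation vector about the tool's x, y, z in degrees; "claw": the finger opening in m, from 0 to 0.0854. In form: [{"x": .., "y": .., "z": .., "rx": .., "ry": .., "rz": .., "claw": ..}, ...]. A call has 1 to 20 rows; each row is the pose to reach, as a shift and turn from the pose commanded when the call began, along the tool's axes at that moment; what a row does not reach only later rows make up. A row lasts 1/12 s, in which the tool goes at most 41.7 mm and 7.16 degrees, less where a joint would pass 70% of its speed; a pose out of reach is approached as far as the arm can. A call with a gripper value outside its range is refused whole. The fingers move at their own pace and stop on an object; the grip force is fixed at half the most. Time passes only in rows, so rows that repeat a pose let the fingers close. It gives the time, the measured TCP pose, the force and the opening at its end, in the units of the state.
- get_state(): the state, without advancing time (a new reading comes with each control period).
- viewer.snapshot(name): name is "scene" or "side" or "wrist"; returns (picture, depth): 384x512x3 uint8, red, green, blue; 384x512 float32, m along the optical axis (not along the pixel's ray), 0 where there is no reading.
- viewer.camera_params(name): a dict with "fx", "fy", "cx", "cy" (pixels), "view" (4x4, takes a point from world to camera coordinates). Camera axes: x right, y down, z forward; pixel columns grow to the right and rows downward; lengths in m; the calibration is good to about 2 mm. A picture is of the moment at which its call begins: read the wrist's pose just before it. camera_params takes no time and is no camera call; for the wrist camera it gives the pose at the moment of the call.
- job.job_done(): hands the job in, once; it reports no verdict.
The state is a dict: "time": time; "q": joint angles; "joint_velocities": joint speeds; "joint_efforts": joint torques, N m; "position": TCP position; "tcp_rot": TCP orientation; "contact_force": force on the tool from outside, world axes, zero at the start; "ft_torque": the same for the moment, N m; "finger_gap": opening from 0.0 (shut) to 1.0 (fully open).
Only numpy, scipy, OpenCV 4.12 (cv2) and the standard library are available. Lean on these libraries where they do the work, as an engineer would, in place of code of your own. Each camera call takes 0.05 s, during which the arm holds its last target.

### The job

Pick up the wooden honing wheel whose holes match the three studs of the green sharpening machine, turn it so that its holes line up with the studs, and lower it over the spindle, without dropping it, until it sits fully home and flat on the machine's round flange; then let go. Leave the other wheel, the one with four holes, where it lies.

Things in the scene. Friction and masses are not known exactly. Their poses are not given: they have to be found in the camera images.
- wheel: Wheel to fit, on the bench left or right of the machine, any yaw: pale wooden disc, 130 across, 18 thick; round hub on its middle, 44 across, top 62 above the disc's underside; 24 bore right through hub and disc; 3 through-holes, 24 across, evenly spaced on a circle of radius 42. 150 to 310 g. Origin: on the axis at the underside; z up, x to one hole, the others at 120 and 240 deg. Sizes in mm.
- wheel_four: The other wheel, not wanted: same wood, same size and hub, but four holes at 90 degrees, so it does not fit. Origin and axes as for the first wheel (x to one hole). Loose, lies on the bench on the other side of the machine.
- honer: Sharpening machine, fixed: green box, top 70 mm above the bench, reaching from 80 mm behind (-x) to 150 mm ahead (+x) of the spindle axis and 90 mm to either side, with a dark round flange on top. A low tool rest bar, top 101 mm above the bench, crosses it 120 mm ahead of the axis. Origin: on the spindle axis at bench level; z up, x horizontal, towards one stud and the tool rest.
- hub (a point): Centre of the flange's upper face, 82 mm above the bench; a wheel fully home has its origin here. Flange 120 mm across. From it rise a spindle on the axis, 12 mm thick, 46 mm tall, nose tapered, and 3 studs, 10 mm thick, 14 mm tall, tips tapered, evenly spaced on a circle of radius 42 mm. z up, x to one stud, the others at 120 and 240 deg.
There are look-alikes about, which are no part of the job. What is shaped like the wheel but pink or turquoise is not meant.

How it is judged (in metres and radians):
At the end, for the whole second after the job is handed in: The three-hole wheel rests on the flange, hub up: within 10 mm of the spindle axis, underside within 4 mm of the flange face, tilt under 4 degrees, holes over the studs within 11 degrees (any hole on any stud), at rest; the four-hole wheel within 30 mm of its start (horizontal distance between wheel and hub below 0.01 m and z of wheel in the frame of hub between -0.004 and 0.004 m and angle between wheel's own z axis and vertical below 0.07 rad and (angle between the x axis of wheel and the x axis of hub, either way round below 0.2 rad or angle between the x axis of wheel and the x axis of hub, either way round between 0.847 and 1.247 rad) and linear speed of wheel below 0.02 m/s and distance of wheel_four from where it was at the start of the episode below 0.03 m); the robot touches nothing.
It fails at once if the wheel is dropped: it falls freely, untouched by the fingers, faster than 0.7 m/s (a fall of about 25 mm) (linear speed of wheel above 0.7 m/s and contact force between the fingers and wheel below 0.05 N).
It fails at once if the four-hole wheel is moved by more than 30 mm (distance of wheel_four from where it was at the start of the episode above 0.03 m).
It also fails if it takes over 42 s, if anything falls off the work surface, if the arm or the gripper's body presses on something with over 40 N, if the wrist force passes 120 N, or if a joint passes its speed limit or range.

## Working session

There is one attempt and no reset: what is moved stays moved. The work goes in short steps, Python scripts to look and compute and a tool call to move; the robot and the scene stay as the last step left them, time stands still between calls to the robot, and variables do not carry over. Pictures are saved under pics/ and viewed, and the job is handed in when it is done.

Besides the shell and the picture viewer there is one more tool, called after "Request:" in YAML: its name, and indented under it one key for each argument. drive_tool: Moves the arm, as the interface text tells. Its arguments: {"type":"object","properties":{"rows":{"type":"array"}},"required":["rows"]}

```bash
mkdir -p pics; ls; cat > h.py <<'E'
import numpy as np,cv2
from plant import get_state,viewer,job
def snap(n,f):
    P=viewer.camera_params(n); im,d=viewer.snapshot(n)
    cv2.imwrite('pics/'+f+'.png',im[:,:,::-1]); np.savez('pics/'+f+'.npz',im=im,d=d,K=[P['fx'],P['fy'],P['cx'],P['cy']],V=P['view']); return im,d,P
def load(f):
    z=np.load('pics/'+f+'.npz'); return z['im'],z['d'],z['K'],z['V']
def ray(u,v,K,V,z):
    R=V[:3,:3];t=V[:3,3];c=-R.T@t
    r=R.T@np.array([(u-K[2])/K[0],(v-K[3])/K[1],1.]); s=(z-c[2])/r[2]; return c+s*r
def proj(p,K,V):
    q=V[:3,:3]@np.asarray(p)+V[:3,3]; return np.array([K[0]*q[0]/q[2]+K[2],K[1]*q[1]/q[2]+K[3]])
E
python3 - <<'E'
from h import *
s=get_state();print(s)
for n in['scene','side','wrist']:
    im,d,P=snap(n,n+'0');print(n,P)
E
```

```text
pics
{'time': 0.0, 'q': array([-78.49700374,  22.87062225,   2.57990064,  88.11467789,
        -1.07150887,  69.15089805,  -2.90596   ]), 'joint_velocities': array([ 0.075598  ,  0.08485957,  0.03403106, -0.03093908, -0.0605205 ,
        0.00896539,  0.09665039]), 'joint_efforts': array([-4.70873547e-04, -4.75113845e+01,  1.36435535e+00, -2.54225224e+01,
        1.15276096e-02,  9.33069881e-03, -2.21470509e-05]), 'position': array([0.19172819, 0.62040596, 0.23027407]), 'tcp_rot': array([[-9.55434963e-01,  2.95201333e-01, -4.51306364e-04],
       [ 2.95201649e-01,  9.55433077e-01, -1.90292304e-03],
       [-1.30552390e-04, -1.95134559e-03, -9.99998088e-01]]), 'contact_force': array([ 0.60623276, -0.10153271, -0.52486874]), 'ft_torque': array([ 0.01075277,  0.03588365, -0.04177862]), 'finger_gap': 0.9984525944137397}
scene {'fx': 387.86751312864357, 'fy': 387.86751312864357, 'cx': 253.31477597412885, 'cy': 187.67734954220552, 'view': array([[-5.17888529e-01,  8.55447075e-01, -1.33196031e-03,
         1.92270374e-01],
       [ 6.45393496e-01,  3.89698963e-01, -6.56964195e-01,
        -2
[... 309 characters left out ...]
ay([[ 8.45109172e-01, -5.34593593e-01, -4.21625127e-04,
        -3.51874458e-01],
       [-3.56230066e-01, -5.62555808e-01, -7.46077143e-01,
         2.68102267e-01],
       [ 3.98610873e-01,  6.30666832e-01, -6.65859384e-01,
         1.14879978e+00],
       [ 0.00000000e+00,  0.00000000e+00,  0.00000000e+00,
         1.00000000e+00]])}
wrist {'fx': 313.8808278140911, 'fy': 313.8808278140911, 'cx': 251.7154964962061, 'cy': 188.82688721383894, 'view': array([[ 0.29567767,  0.95528641, -0.00160938, -0.64941628],
       [ 0.92265322, -0.28513974,  0.25962738, -0.03351029],
       [ 0.24755961, -0.07825092, -0.96570753,  0.37787252],
       [ 0.        ,  0.        ,  0.        ,  1.        ]])}
```

View pics/scene0.png

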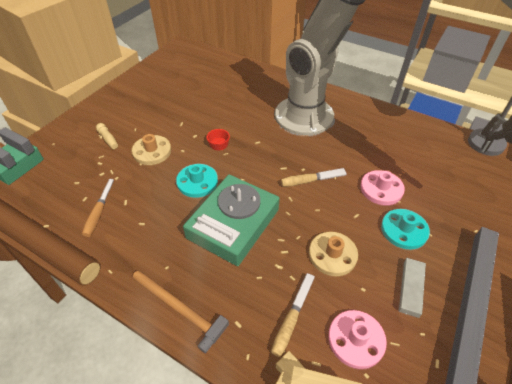

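View pics/side0.png

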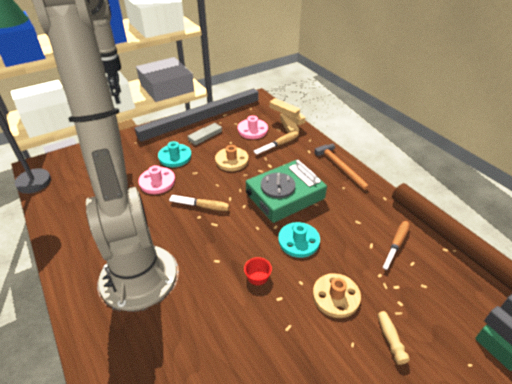

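View pics/wrist0.png

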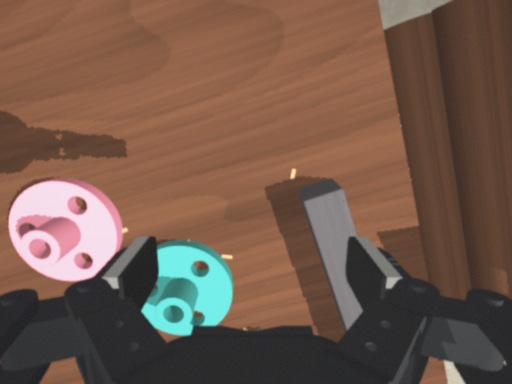

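Scene: the pale wheels are at (333,253) and (151,150), with the machine at (234,217). In the side view they are at (232,158) and (337,296). I'll zoom in to count holes.

```bash
python3 - <<'E'
from h import *
s,_,K,V=load('scene0');t,_,K2,V2=load('side0')
def c(im,u,v,r=38): return cv2.resize(im[v-r:v+r,u-r:u+r,::-1],(380,290) if 0 else (290,290),interpolation=cv2.INTER_CUBIC)
cv2.imwrite('pics/crop0.png',np.vstack([np.hstack([c(s,333,253),c(s,151,150)]),np.hstack([c(t,232,158),c(t,337,296)])]))
cv2.imwrite('pics/crop1.png',np.hstack([cv2.resize(s[165:270,175:290,::-1],None,fx=3.4,fy=3.4,interpolation=2),cv2.resize(t[150:255,235:350,::-1],None,fx=3.4,fy=3.4,interpolation=2)]))
print(ray(333,257,K,V,.018),ray(151,152,K,V,.018),ray(239,199,K,V,.082))
print(ray(232,160,K2,V2,.018),ray(337,297,K2,V2,.018),ray(278,185,K2,V2,.082))
E
```

```text
[0.52729592 0.34603089 0.018     ] [ 0.46823764 -0.34739121  0.018     ] [0.53110278 0.0495217  0.082     ]
[0.500554   0.31859062 0.018     ] [ 0.44182876 -0.37516827  0.018     ] [0.52684276 0.03995103 0.082     ]
```

View pics/crop0.png

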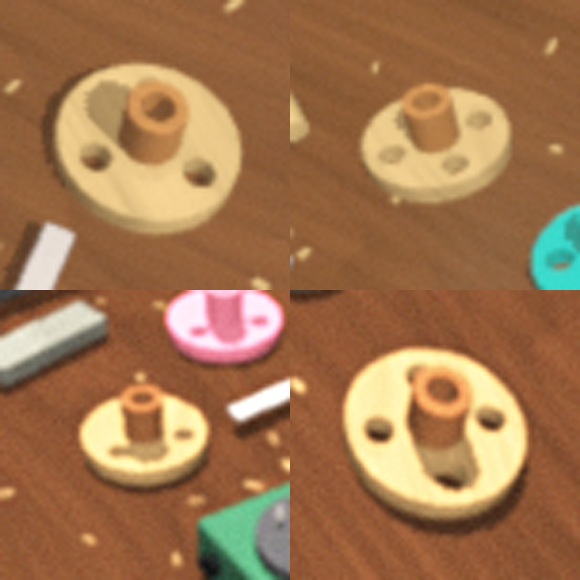

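View pics/crop1.png

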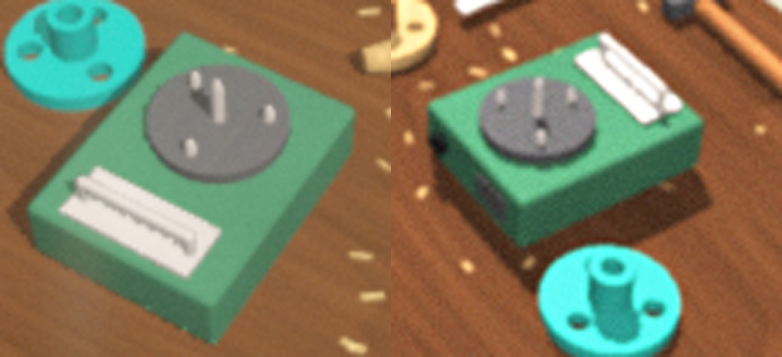

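The left wheel, at about (0.51, 0.33), has three holes. The right one, at about (0.455, -0.36), has four. Next I'll work out a wrist-camera viewing pose.

```bash
python3 - <<'E'
from h import *
s=get_state();R=s['tcp_rot'];p=s['position']
_,_,K,V=load('wrist0');c=-V[:3,:3].T@V[:3,3]
print('cam in tool',R.T@(c-p),'axes',(R.T@V[:3,:3].T).round(3))
print('center pix(250,130) at z.03:',R.T@(ray(250,130,K,V,.03)-p))
for n in['scene0','side0']:
    im,d,K,V=load(n)
    for nm,g in (('L',(.51,.33)),('R',(.455,-.36))):
        hsv=cv2.cvtColor(im,cv2.COLOR_RGB2HSV)
        u0=proj([*g,.018],K,V)
        # depth points
        vv,uu=np.nonzero(d>0);D=d[vv,uu];X=np.c_[(uu-K[2])/K[0]*D,(vv-K[3])/K[1]*D,D]
        W=(X-V[:3,3])@V[:3,:3]
        m=(np.hypot(W[:,0]-g[0],W[:,1]-g[1])<.1)
        a=m&(W[:,2]>.010)&(W[:,2]<.025);b=m&(W[:,2]>.056)&(W[:,2]<.075)
        for k in(a,b):
            w=W[k,:2].astype(np.float32)
            if len(w)>4:print(n,nm,len(w),cv2.minEnclosingCircle(w),W[k,2].mean())
    m=(np.hypot(W[:,0]-.53,W[:,1]-.045)<.09)&(W[:,2]>.078)&(W[:,2]<.088)
    print(n,cv2.minEnclosingCircle(W[m,:2].astype(np.float32)),W[m,2].mean())
t=np.array([.51,.335,.25]);print('shift',R.T@(t-p), np.degrees(np.arctan2(R[1,0],R[0,0])))
E
```

```text
cam in tool [ 0.06547893  0.00029532 -0.14207787] axes [[-0.    -0.966 -0.26 ]
 [ 1.    -0.    -0.   ]
 [ 0.    -0.26   0.966]]
center pix(250,130) at z.03: [ 0.03895549 -0.00160208  0.20049724]
scene0 L 1224 ((0.5268008708953857, 0.33808064460754395), 0.08496105670928955) 0.01713921727738537
scene0 L 151 ((0.5093825459480286, 0.33898887038230896), 0.02293490804731846) 0.06074974422744693
scene0 R 613 ((0.4500489830970764, -0.3629990816116333), 0.06848704069852829) 0.017191445068974118
scene0 R 88 ((0.4518175721168518, -0.361215740442276), 0.023071490228176117) 0.06096189182426574
scene0 ((0.5319206118583679, 0.049757350236177444), 0.06110243871808052) 0.08152341494061605
side0 L 426 ((0.5262438654899597, 0.33315980434417725), 0.08219590783119202) 0.017844055655393373
side0 L 59 ((0.5117496252059937, 0.336669921875), 0.023669015616178513) 0.06153629219024178
side0 R 1139 ((0.45222872495651245, -0.36290839314460754), 0.06761188060045242) 0.01755037409410485
side0 R 145 ((0.45072585344314575, -0.36453238129615784), 0.022480351850390434) 0.060992963219784764
side0 ((0.5301750302314758, 0.049990054219961166), 0.0642680674791336) 0.08232162001880339
shift [-0.38832242 -0.17891474 -0.01919768] 162.82624133291432
```

```bash
python3 - <<'E'
from h import *
_,_,K,V=load('scene0');_,_,K2,V2=load('side0')
def a(p,c,n): p=p[:2]-np.array(c);print(n,p.round(4),np.hypot(*p).round(4),np.degrees(np.arctan2(p[1],p[0])).round(1))
for u,v in((195,76),(270,110),(190,145)): a(ray(175+u/3.4,165+v/3.4,K,V,.094),(.531,.05),'stud sc')
for u,v in((501-391,95),(572-391,95),(541-391,135)): a(ray(235+u/3.4,150+v/3.4,K2,V2,.094),(.531,.05),'stud sd')
for u,v in((95,156),(200,172)): a(ray(295+u*76/290,215+v*76/290,K,V,.017),(.510,.338),'hole sc')
for u,v in((183,435-290),): a(ray(194+u*76/290,120+v*76/290,K2,V2,.017),(.510,.338),'hole sd')
E
```

```text
stud sc [-0.0183 -0.0344] 0.039 -118.0
stud sc [-0.0191  0.0389] 0.0433 116.2
stud sc [0.0456 0.0026] 0.0456 3.3
stud sd [-0.0224  0.029 ] 0.0366 127.7
stud sd [ 0.0385 -0.0096] 0.0397 -14.0
stud sd [-0.0225 -0.0424] 0.048 -117.9
hole sc [ 0.0318 -0.0239] 0.0398 -36.9
hole sc [0.0054 0.0449] 0.0452 83.1
hole sd [ 0.0312 -0.0283] 0.0421 -42.2
```

Request:
drive_tool:
  rows:
    - {"x":-0.03,"y":-0.012}
    - {"x":-0.064,"y":-0.026}
    - {"x":-0.1,"y":-0.041}
    - {"x":-0.135,"y":-0.056}
    - {"x":-0.17,"y":-0.07}
    - {"x":-0.205,"y":-0.084}
    - {"x":-0.24,"y":-0.099}
    - {"x":-0.275,"y":-0.113}
    - {"x":-0.31,"y":-0.128}
    - {"x":-0.345,"y":-0.142}
    - {"x":-0.375,"y":-0.155}
    - {"x":-0.405,"y":-0.167}
    - {"x":-0.427,"y":-0.176}
    - {"x":-0.427,"y":-0.176}
    - {"x":-0.427,"y":-0.176}

```text
schema error: expected keys x, y, z, rx, ry, rz, claw
```

```bash
python3 - <<'E'
from h import *
s=get_state();print(s['time'],s['position'],s['q'],s['contact_force'])
snap('wrist','wrist1')
E
```

```text
0.15 [0.19181295 0.62056965 0.23049834] [-78.49490529  22.86457016   2.5827318   88.09470996  -1.07294626
  69.15056252  -2.90521451] [ 0.43140707 -0.28912305 -1.34699376]
```

View pics/wrist1.png

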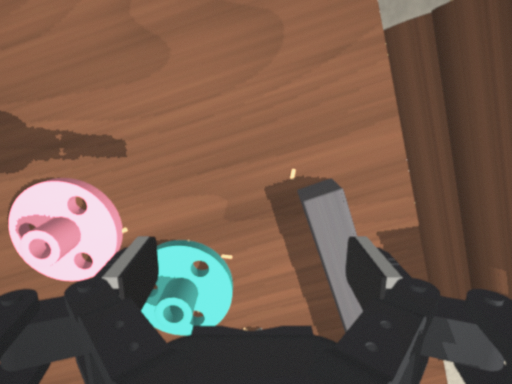

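All the keys have to be given in every row, so the arm didn't move. I'll send it again.

Request:
drive_tool:
  rows:
    - {"x":-0.03,"y":-0.012,"z":0,"rx":0,"ry":0,"rz":0,"claw":0.085}
    - {"x":-0.064,"y":-0.026,"z":0,"rx":0,"ry":0,"rz":0,"claw":0.085}
    - {"x":-0.1,"y":-0.041,"z":0,"rx":0,"ry":0,"rz":0,"claw":0.085}
    - {"x":-0.135,"y":-0.056,"z":0,"rx":0,"ry":0,"rz":0,"claw":0.085}
    - {"x":-0.17,"y":-0.07,"z":0,"rx":0,"ry":0,"rz":0,"claw":0.085}
    - {"x":-0.205,"y":-0.084,"z":0,"rx":0,"ry":0,"rz":0,"claw":0.085}
    - {"x":-0.24,"y":-0.099,"z":0,"rx":0,"ry":0,"rz":0,"claw":0.085}
    - {"x":-0.275,"y":-0.113,"z":0,"rx":0,"ry":0,"rz":0,"claw":0.085}
    - {"x":-0.31,"y":-0.128,"z":0,"rx":0,"ry":0,"rz":0,"claw":0.085}
    - {"x":-0.345,"y":-0.142,"z":0,"rx":0,"ry":0,"rz":0,"claw":0.085}
    - {"x":-0.38,"y":-0.157,"z":0,"rx":0,"ry":0,"rz":0,"claw":0.085}
    - {"x":-0.41,"y":-0.169,"z":0,"rx":0,"ry":0,"rz":0,"claw":0.085}
    - {"x":-0.427,"y":-0.176,"z":0,"rx":0,"ry":0,"rz":0,"claw":0.085}
    - {"x":-0.427,"y":-0.176,"z":0,"rx":0,"ry":0,"rz":0,"claw":0.085}
    - {"x":-0.427,"y":-0.176,"z":0,"rx":0,"ry":0,"rz":0,"claw":0.085}

```text
time: 1.45
position: [0.5486, 0.3255, 0.231]
tcp_rot: [[-0.955, 0.298, -0.0], [0.298, 0.955, -0.0], [0.0, -0.001, -1.0]]
contact_force: [-0.3, 0.2, -0.7]
finger_gap: 1.0
```

```bash
python3 - <<'E'
from h import *
s=get_state();print(s['time'],s['position'],s['tcp_rot'].round(3),s['q'],s['joint_velocities'])
snap('wrist','wrist2')
E
```

```text
1.45 [0.54863137 0.32549496 0.23095649] [[-0.955  0.298 -0.   ]
 [ 0.298  0.955 -0.   ]
 [ 0.    -0.001 -1.   ]] [-44.30216421  22.05243871  13.12563189  90.05914125  -5.25242003
  68.52877019  42.4779902 ] [-2.15883923 -0.53754103 -2.74721036  0.52932889 -0.77045097  0.03033202
 -0.20259574]
```

View pics/wrist2.png

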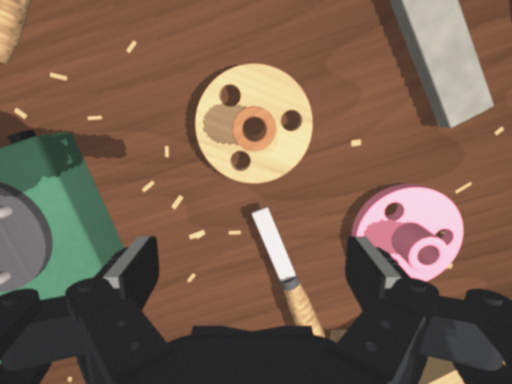

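The wrist view shows three holes, at (230,95), (291,120) and (240,160), with the bore at (254,128). So this is the right wheel.

```bash
python3 - <<'E'
from h import *
im,d,K,V=load('wrist2')
g=cv2.cvtColor(im,cv2.COLOR_RGB2GRAY)
roi=(np.indices(g.shape)[1]-254)**2+(np.indices(g.shape)[0]-123)**2<54**2
m=((g<100)&roi).astype(np.uint8)
n,l,st,ce=cv2.connectedComponentsWithStats(m)
from math import*
cen=ray(254,127.5,K,V,.062);print('bore',cen)
vv,uu=np.nonzero((d>0));D=d[vv,uu];X=np.c_[(uu-K[2])/K[0]*D,(vv-K[3])/K[1]*D,D];W=(X-V[:3,3])@V[:3,:3]
k=(np.hypot(W[:,0]-.51,W[:,1]-.338)<.075)
for lo,hi in((.012,.024),(.056,.07)):
    q=k&(W[:,2]>lo)&(W[:,2]<hi);print(cv2.minEnclosingCircle(W[q,:2].astype(np.float32)),W[q,2].mean())
pts=[]
for i in range(1,n):
    if st[i,4]>60:
        cs,_=cv2.findContours((l==i).astype(np.uint8),0,1)
        print(ce[i],st[i]);p=ray(*ce[i],K,V,.018);pts.append((p[:2]))
        dd=p[:2]-cen[:2];print(p,hypot(*dd),degrees(atan2(dd[1],dd[0])))
E
```

```text
bore [0.50757153 0.34099061 0.062     ]
((0.508766233921051, 0.3398949205875397), 0.065262071788311) 0.017463234702185287
((0.5088854432106018, 0.33986806869506836), 0.022109663113951683) 0.06128530793975416
[230.80935252  95.26258993] [222  85  18  21 278]
[0.47020218 0.32656616 0.018     ] 0.04005662352258984 -158.89356235854706
[291.64516129 119.91935484] [284 111  17  19 248]
[0.51513023 0.38256876 0.018     ] 0.04225963540292029 79.6964340853724
[253.93317422 128.51073986] [243 117  23  24 419]
[0.51160922 0.33996632 0.018     ] 0.004165592906989671 -14.234680784515925
[241.24413146 159.92018779] [233 152  17  17 213]
[0.54104581 0.31562107 0.018     ] 0.042001681450585596 -37.157817231278564
```

Request:
drive_tool:
  rows:
    - {"x":-0.012,"y":-0.03,"z":0,"rx":0,"ry":0,"rz":0,"claw":0.085}
    - {"x":-0.025,"y":-0.065,"z":0,"rx":0,"ry":0,"rz":0,"claw":0.085}
    - {"x":-0.039,"y":-0.1,"z":0,"rx":0,"ry":0,"rz":0,"claw":0.085}
    - {"x":-0.053,"y":-0.135,"z":0,"rx":0,"ry":0,"rz":0,"claw":0.085}
    - {"x":-0.066,"y":-0.17,"z":0,"rx":0,"ry":0,"rz":0,"claw":0.085}
    - {"x":-0.08,"y":-0.205,"z":0,"rx":0,"ry":0,"rz":0,"claw":0.085}
    - {"x":-0.094,"y":-0.24,"z":0,"rx":0,"ry":0,"rz":0,"claw":0.085}
    - {"x":-0.105,"y":-0.269,"z":0,"rx":0,"ry":0,"rz":0,"claw":0.085}
    - {"x":-0.105,"y":-0.269,"z":0,"rx":0,"ry":0,"rz":0,"claw":0.085}
    - {"x":-0.105,"y":-0.269,"z":0,"rx":0,"ry":0,"rz":0,"claw":0.085}

```text
time: 2.33
position: [0.5684, 0.0384, 0.2315]
tcp_rot: [[-0.955, 0.297, 0.0], [0.297, 0.955, 0.001], [0.0, 0.001, -1.0]]
contact_force: [0.4, 0.4, -0.5]
finger_gap: 0.993
```

```bash
python3 - <<'E'
from h import *
s=get_state();print(s['time'],s['position'],s['tcp_rot'].round(3),s['q'])
im,d,P=snap('wrist','wrist3')
im,d,K,V=load('wrist3')
vv,uu=np.nonzero((d>0));D=d[vv,uu];X=np.c_[(uu-K[2])/K[0]*D,(vv-K[3])/K[1]*D,D];W=(X-V[:3,3])@V[:3,:3]
r=np.hypot(W[:,0]-.531,W[:,1]-.05)
q=(r<.07)&(W[:,2]>.077)&(W[:,2]<.087);print(cv2.minEnclosingCircle(W[q,:2].astype(np.float32)),W[q,2].mean())
q=(r<.02)&(W[:,2]>.1);print('spindle',W[q].mean(0),W[q,2].max())
for a in(0,120,-120):
  c=np.array([.531,.05])+.042*np.array([np.cos(np.radians(a)),np.sin(np.radians(a))])
  q=(np.hypot(*(W[:,:2]-c).T)<.02)&(W[:,2]>.089);p=W[q].mean(0);dd=p[:2]-[.531,.05];print(a,q.sum(),p,np.hypot(*dd),np.degrees(np.arctan2(dd[1],dd[0])))
E
```

```text
2.3333 [0.56839514 0.03841654 0.23147643] [[-0.955  0.297  0.   ]
 [ 0.297  0.955  0.001]
 [ 0.     0.001 -1.   ]] [-24.78523538  15.32592951  20.26101497  99.71372848  -5.80333355
  65.97129078  69.90658728]
((0.5310695767402649, 0.04925227165222168), 0.060081709176301956) 0.08151571290542116
spindle [0.53014393 0.04958375 0.12163054] 0.12866862647508992
0 5523 [0.55975738 0.04912638 0.31165237] 0.02877064182674341 -1.7400529007928258
120 103 [0.50996409 0.08529578 0.09316904] 0.041088942581468536 120.79449129916526
-120 96 [0.51009744 0.01328373 0.0932873 ] 0.042249276616776084 -119.65285098217318
```

View pics/wrist3.png

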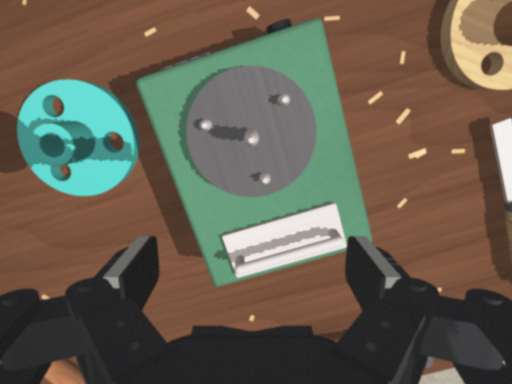

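Request:
drive_tool:
  rows:
    - {"x":0.015,"y":0.027,"z":0,"rx":0,"ry":0,"rz":0,"claw":0.085}
    - {"x":0.033,"y":0.06,"z":0,"rx":0,"ry":0,"rz":0,"claw":0.085}
    - {"x":0.051,"y":0.094,"z":0,"rx":0,"ry":0,"rz":0,"claw":0.085}
    - {"x":0.069,"y":0.128,"z":0,"rx":0,"ry":0,"rz":0,"claw":0.085}
    - {"x":0.087,"y":0.161,"z":0.01,"rx":0,"ry":0,"rz":0,"claw":0.085}
    - {"x":0.105,"y":0.194,"z":0.025,"rx":0,"ry":0,"rz":0,"claw":0.085}
    - {"x":0.122,"y":0.226,"z":0.045,"rx":0,"ry":0,"rz":0,"claw":0.085}
    - {"x":0.138,"y":0.255,"z":0.07,"rx":0,"ry":0,"rz":0,"claw":0.085}
    - {"x":0.1464,"y":0.2701,"z":0.1,"rx":0,"ry":0,"rz":0,"claw":0.085}
    - {"x":0.1464,"y":0.2701,"z":0.12,"rx":0,"ry":0,"rz":0,"claw":0.085}
    - {"x":0.1464,"y":0.2701,"z":0.12,"rx":0,"ry":0,"rz":0,"claw":0.085}
    - {"x":0.1464,"y":0.2701,"z":0.12,"rx":0,"ry":0,"rz":0,"claw":0.085}

```text
time: 3.38
position: [0.5065, 0.3417, 0.1103]
tcp_rot: [[-0.957, 0.292, -0.003], [0.292, 0.957, -0.001], [0.002, -0.002, -1.0]]
contact_force: [0.5, -0.6, 0.8]
finger_gap: 0.996
```

```bash
python3 - <<'E'
from h import *
s=get_state();print(s['time'],s['position'],s['tcp_rot'].round(3))
R=s['tcp_rot'];print('need',R.T@(np.array([.5088,.3398,.024])-s['position']))
E
```

```text
3.3833 [0.50651627 0.34172669 0.11031609] [[-0.957  0.292 -0.003]
 [ 0.292  0.957 -0.001]
 [ 0.002 -0.002 -1.   ]]
need [-0.00293832 -0.0010121   0.08631186]
```

Request:
drive_tool:
  rows:
    - {"x":0,"y":0,"z":0.02,"rx":0,"ry":0,"rz":0,"claw":0.085}
    - {"x":0,"y":0,"z":0.04,"rx":0,"ry":0,"rz":0,"claw":0.085}
    - {"x":0,"y":0,"z":0.06,"rx":0,"ry":0,"rz":0,"claw":0.085}
    - {"x":0,"y":0,"z":0.078,"rx":0,"ry":0,"rz":0,"claw":0.085}
    - {"x":0,"y":0,"z":0.086,"rx":0,"ry":0,"rz":0,"claw":0.085}
    - {"x":0,"y":0,"z":0.087,"rx":0,"ry":0,"rz":0,"claw":0.085}
    - {"x":0,"y":0,"z":0.087,"rx":0,"ry":0,"rz":0,"claw":0.085}

```text
time: 3.97
position: [0.5096, 0.3405, 0.0256]
tcp_rot: [[-0.955, 0.296, 0.002], [0.296, 0.955, 0.001], [-0.001, 0.002, -1.0]]
contact_force: [0.4, 0.3, 0.3]
finger_gap: 0.994
```

```bash
python3 - <<'E'
from h import *
s=get_state();print(s['time'],s['position'],s['tcp_rot'].round(3),s['contact_force'])
R=s['tcp_rot'];print('need',R.T@(np.array([.5088,.3398,.024])-s['position']))
snap('wrist','wrist4')
E
```

```text
3.9667 [0.50957764 0.34053068 0.02564014] [[-0.955  0.296  0.002]
 [ 0.296  0.955  0.001]
 [-0.001  0.002 -1.   ]] [0.40189864 0.33151897 0.2941762 ]
need [ 0.0005287  -0.00093058  0.00163804]
```

View pics/wrist4.png

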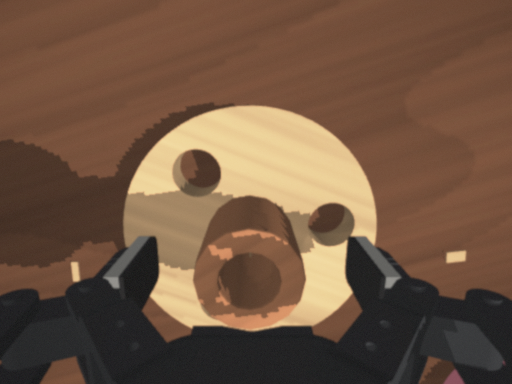

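The hub, at about (250,270), sits centred between the pads. Closing the fingers.

Request:
drive_tool:
  rows:
    - {"x":0,"y":0,"z":0,"rx":0,"ry":0,"rz":0,"claw":0.06}
    - {"x":0,"y":0,"z":0,"rx":0,"ry":0,"rz":0,"claw":0.052}
    - {"x":0,"y":0,"z":0,"rx":0,"ry":0,"rz":0,"claw":0.046}
    - {"x":0,"y":0,"z":0,"rx":0,"ry":0,"rz":0,"claw":0.04}
    - {"x":0,"y":0,"z":0,"rx":0,"ry":0,"rz":0,"claw":0.03}
    - {"x":0,"y":0,"z":0,"rx":0,"ry":0,"rz":0,"claw":0.03}
    - {"x":0,"y":0,"z":0,"rx":0,"ry":0,"rz":0,"claw":0.03}
    - {"x":0,"y":0,"z":0,"rx":0,"ry":0,"rz":0,"claw":0.03}
    - {"x":0,"y":0,"z":0,"rx":0,"ry":0,"rz":0,"claw":0.03}
    - {"x":0,"y":0,"z":0,"rx":0,"ry":0,"rz":0,"claw":0.03}

```text
time: 4.85
position: [0.5095, 0.3406, 0.0254]
tcp_rot: [[-0.955, 0.295, 0.001], [0.295, 0.955, 0.001], [-0.001, 0.002, -1.0]]
contact_force: [-0.8, 0.1, 5.5]
finger_gap: 0.492
```

Request:
drive_tool:
  rows:
    - {"x":0,"y":0,"z":0,"rx":0,"ry":0,"rz":0,"claw":0.03}
    - {"x":0,"y":0,"z":-0.005,"rx":0,"ry":0,"rz":0,"claw":0.03}
    - {"x":0,"y":0,"z":-0.015,"rx":0,"ry":0,"rz":0,"claw":0.03}
    - {"x":0,"y":0,"z":-0.03,"rx":0,"ry":0,"rz":0,"claw":0.03}
    - {"x":0,"y":0,"z":-0.03,"rx":0,"ry":0,"rz":0,"claw":0.03}

```text
time: 5.27
position: [0.5103, 0.341, 0.057]
tcp_rot: [[-0.955, 0.295, 0.004], [0.295, 0.955, 0.003], [-0.003, 0.004, -1.0]]
contact_force: [1.0, -1.0, -1.5]
finger_gap: 0.498
```

```bash
python3 - <<'E'
from h import *
s=get_state();print(s['time'],s['position'],s['tcp_rot'].round(3),s['contact_force'],s['ft_torque'],s['finger_gap'])
snap('wrist','wrist5')
E
```

```text
5.2667 [0.51027669 0.34104989 0.05697817] [[-0.955  0.295  0.004]
 [ 0.295  0.955  0.003]
 [-0.003  0.004 -1.   ]] [ 0.99367883 -1.00168524 -1.51336751] [ 0.06421829 -0.0426677   0.01179192] 0.49759255607074093
```

View pics/wrist5.png

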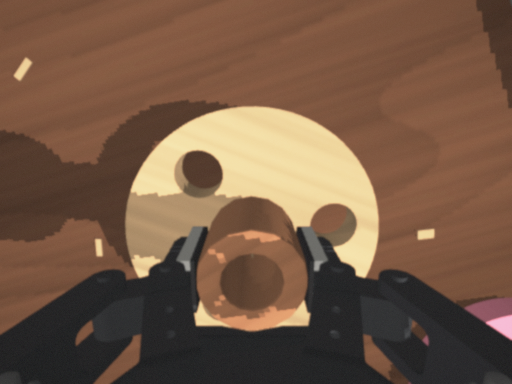

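```bash
python3 - <<'E'
from h import *
s=get_state();R=s['tcp_rot'];p=s['position']
im,d,K,V=load('wrist5')
zt=p[2]-.0254+.018
g=cv2.cvtColor(im,cv2.COLOR_RGB2GRAY)
for u,v,r in((199,173,27),(333,223,26)):
    w=R.T@(ray(u,v,K,V,zt)-p);print(w,np.hypot(*w[:2]))
# disc rim pixels -> circle
hs=cv2.cvtColor(im,cv2.COLOR_RGB2HSV)
m=((hs[...,0]>13)&(hs[...,0]<32)&(hs[...,2]>120)&(hs[...,1]>60)).astype(np.uint8)
ed=[]
for v in range(100,210,4):
    u=np.nonzero(m[v,100:400])[0]
    if len(u)>20: ed+=[(u[0]+100,v),(u[-1]+100,v)]
P=np.array([(R.T@(ray(u,v,K,V,zt)-p))[:2] for u,v in ed])
from scipy.optimize import least_squares
f=least_squares(lambda c:np.hypot(P[:,0]-c[0],P[:,1]-c[1])-.065,[0,0],loss='soft_l1',f_scale=.001);c=f.x;print('centre in tool',c,np.abs(f.fun).max())
for u,v in((199,173),(333,223)):
    w=(R.T@(ray(u,v,K,V,zt)-p))[:2]-c;print(np.hypot(*w),np.degrees(np.arctan2(w[1],w[0])))
T=np.array([.5311,.0493])
a=np.radians(38.8);Rz=np.array([[np.cos(a),-np.sin(a),0],[np.sin(a),np.cos(a),0],[0,0,1]])
Rn=Rz@R; tcp=T-(Rn@[*c,0])[:2];print('tcp target',tcp,'shift tool',R.T@(np.array([*tcp,.19])-p),'no c',R.T@(np.array([*T,.19])-p))
E
```

```text
[ 0.03266818 -0.02505978  0.00726774] 0.041172837467612834
[0.00637381 0.04243033 0.00750477] 0.04290638996134143
centre in tool [-0.00029979  0.00067529] 0.0004738332045959165
0.04182321562547864 -37.975889426255335
0.04228498506941244 80.91935221496483
tcp target [0.53107011 0.04856176] shift tool [-0.10690179 -0.27250322 -0.13469944] no c [-0.10671229 -0.2717891  -0.13469784]
```

Request:
drive_tool:
  rows:
    - {"x":0,"y":0,"z":-0.015,"rx":0,"ry":0,"rz":0,"claw":0.03}
    - {"x":0,"y":0,"z":-0.04,"rx":0,"ry":0,"rz":0,"claw":0.03}
    - {"x":0,"y":0,"z":-0.07,"rx":0,"ry":0,"rz":0,"claw":0.03}
    - {"x":0,"y":0,"z":-0.1,"rx":0,"ry":0,"rz":0,"claw":0.03}
    - {"x":-0.003,"y":-0.008,"z":-0.125,"rx":0,"ry":0,"rz":-2,"claw":0.03}
    - {"x":-0.01,"y":-0.025,"z":-0.135,"rx":0,"ry":0,"rz":-5,"claw":0.03}
    - {"x":-0.02,"y":-0.05,"z":-0.135,"rx":0,"ry":0,"rz":-9,"claw":0.03}
    - {"x":-0.031,"y":-0.08,"z":-0.135,"rx":0,"ry":0,"rz":-13,"claw":0.03}
    - {"x":-0.043,"y":-0.11,"z":-0.135,"rx":0,"ry":0,"rz":-17,"claw":0.03}
    - {"x":-0.055,"y":-0.14,"z":-0.135,"rx":0,"ry":0,"rz":-21,"claw":0.03}
    - {"x":-0.067,"y":-0.17,"z":-0.135,"rx":0,"ry":0,"rz":-25,"claw":0.03}
    - {"x":-0.078,"y":-0.2,"z":-0.135,"rx":0,"ry":0,"rz":-29,"claw":0.03}
    - {"x":-0.089,"y":-0.227,"z":-0.135,"rx":0,"ry":0,"rz":-33,"claw":0.03}
    - {"x":-0.098,"y":-0.25,"z":-0.135,"rx":0,"ry":0,"rz":-36,"claw":0.03}
    - {"x":-0.104,"y":-0.266,"z":-0.135,"rx":0,"ry":0,"rz":-38,"claw":0.03}
    - {"x":-0.107,"y":-0.2725,"z":-0.135,"rx":0,"ry":0,"rz":-38.7,"claw":0.03}
    - {"x":-0.107,"y":-0.2725,"z":-0.135,"rx":0,"ry":0,"rz":-38.7,"claw":0.03}
    - {"x":-0.107,"y":-0.2725,"z":-0.135,"rx":0,"ry":0,"rz":-38.7,"claw":0.03}
    - {"x":-0.107,"y":-0.2725,"z":-0.135,"rx":0,"ry":0,"rz":-38.7,"claw":0.03}

```text
time: 6.9
position: [0.5301, 0.0494, 0.1888]
tcp_rot: [[-0.93, -0.368, -0.001], [-0.368, 0.93, 0.001], [0.001, 0.001, -1.0]]
contact_force: [0.9, 0.1, -2.2]
finger_gap: 0.496
```

```bash
cat > chk.py <<'E'
from h import *
import sys
s=get_state();R=s['tcp_rot'];p=s['position'];print(s['time'],p,R.round(4).tolist(),s['contact_force'],s['ft_torque'],s['finger_gap'])
print('yaw',np.degrees(np.arctan2(R[1,0],R[0,0])))
for n in('wrist','scene','side'): snap(n,n+sys.argv[1])
a=load('scene'+sys.argv[1])[0][150:280,165:300,::-1];b=load('side'+sys.argv[1])[0][110:240,215:350,::-1]
cv2.imwrite('pics/pair'+sys.argv[1]+'.png',cv2.resize(np.hstack([a,b]),(790,380),interpolation=2))
E
python3 chk.py 6
```

```text
6.9 [0.53009113 0.0494224  0.18884181] [[-0.9298, -0.3681, -0.0009], [-0.3681, 0.9298, 0.0007], [0.0006, 0.0009, -1.0]] [ 0.88512618  0.11310164 -2.17165523] [ 2.58603702e-02 -2.68031455e-02 -4.55166962e-05] 0.4962796372120298
yaw -158.4024910096799
```

View pics/wrist6.png

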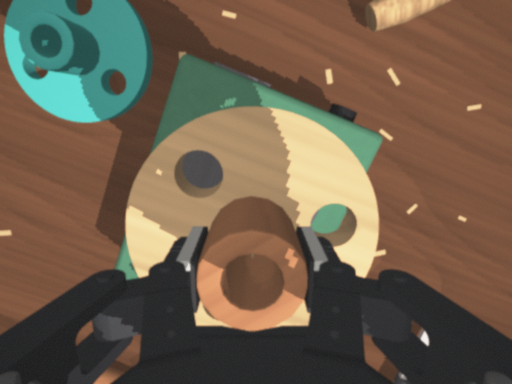

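View pics/pair6.png

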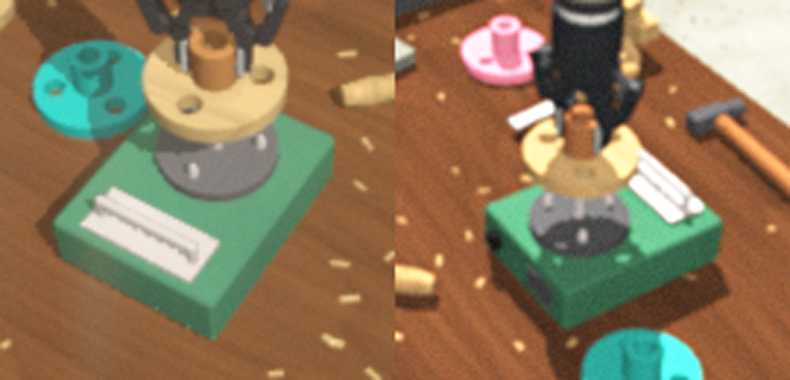

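The wheel is level above the flange and the holes are over the studs (hole yaw 240.1° against 240°). Lowering onto the spindle, stopping just above the studs.

Request:
drive_tool:
  rows:
    - {"x":0,"y":0,"z":0.01,"rx":0,"ry":0,"rz":0,"claw":0.03}
    - {"x":0,"y":0,"z":0.022,"rx":0,"ry":0,"rz":0,"claw":0.03}
    - {"x":0,"y":0,"z":0.034,"rx":0,"ry":0,"rz":0,"claw":0.03}
    - {"x":0,"y":0,"z":0.046,"rx":0,"ry":0,"rz":0,"claw":0.03}
    - {"x":0,"y":0,"z":0.056,"rx":0,"ry":0,"rz":0,"claw":0.03}
    - {"x":0,"y":0,"z":0.063,"rx":0,"ry":0,"rz":0,"claw":0.03}
    - {"x":0,"y":0,"z":0.063,"rx":0,"ry":0,"rz":0,"claw":0.03}
    - {"x":0,"y":0,"z":0.063,"rx":0,"ry":0,"rz":0,"claw":0.03}

```text
time: 7.72
position: [0.5303, 0.0482, 0.1259]
tcp_rot: [[-0.93, -0.367, -0.001], [-0.367, 0.93, -0.0], [0.001, 0.0, -1.0]]
contact_force: [1.2, -0.2, -1.9]
finger_gap: 0.497
```

```bash
python3 chk.py 7
```

```text
7.7167 [0.5303332  0.04824157 0.12593894] [[-0.9302, -0.3671, -0.0007], [-0.3671, 0.9302, -0.0001], [0.0007, 0.0002, -1.0]] [ 1.22753525 -0.19115539 -1.91512202] [-0.00859085 -0.07346182  0.01235042] 0.49724381811884555
yaw -158.46293929356236
```

View pics/wrist7.png

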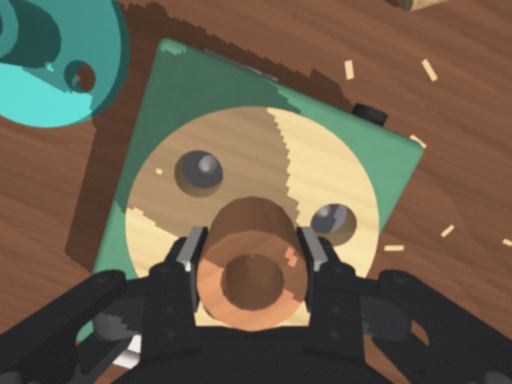

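View pics/pair7.png

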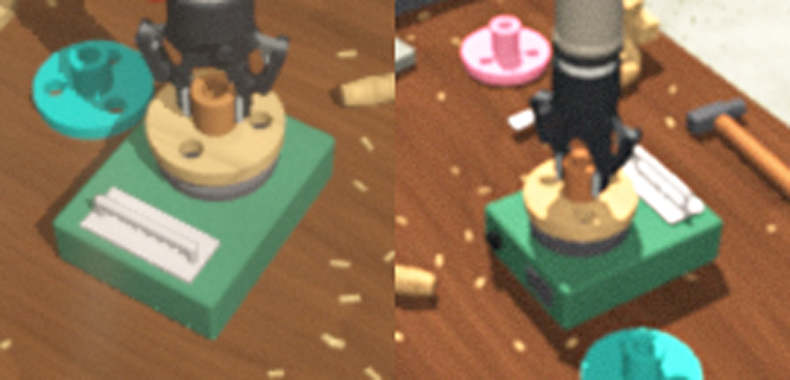

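The studs show inside both visible holes, at (207,165) and (335,215). I'll lower the rest of the way slowly.

Request:
drive_tool:
  rows:
    - {"x":0,"y":0,"z":0.004,"rx":0,"ry":0,"rz":0,"claw":0.03}
    - {"x":0,"y":0,"z":0.008,"rx":0,"ry":0,"rz":0,"claw":0.03}
    - {"x":0,"y":0,"z":0.012,"rx":0,"ry":0,"rz":0,"claw":0.03}
    - {"x":0,"y":0,"z":0.015,"rx":0,"ry":0,"rz":0,"claw":0.03}
    - {"x":0,"y":0,"z":0.017,"rx":0,"ry":0,"rz":0,"claw":0.03}
    - {"x":0,"y":0,"z":0.018,"rx":0,"ry":0,"rz":0,"claw":0.03}
    - {"x":0,"y":0,"z":0.018,"rx":0,"ry":0,"rz":0,"claw":0.03}
    - {"x":0,"y":0,"z":0.018,"rx":0,"ry":0,"rz":0,"claw":0.03}

```text
time: 8.53
position: [0.5305, 0.0482, 0.1083]
tcp_rot: [[-0.93, -0.367, 0.0], [-0.367, 0.93, 0.0], [-0.0, 0.0, -1.0]]
contact_force: [0.3, 1.0, -2.1]
finger_gap: 0.495
```

Request:
drive_tool:
  rows:
    - {"x":0,"y":0,"z":0.0005,"rx":0,"ry":0,"rz":0,"claw":0.03}
    - {"x":0,"y":0,"z":0.001,"rx":0,"ry":0,"rz":0,"claw":0.03}
    - {"x":0,"y":0,"z":0.001,"rx":0,"ry":0,"rz":0,"claw":0.03}
    - {"x":0,"y":0,"z":0.001,"rx":0,"ry":0,"rz":0,"claw":0.03}

```text
time: 8.87
position: [0.5306, 0.0482, 0.1074]
tcp_rot: [[-0.93, -0.367, 0.0], [-0.367, 0.93, 0.0], [-0.0, 0.0, -1.0]]
contact_force: [0.1, 0.1, -1.6]
finger_gap: 0.491
```

```bash
python3 chk.py 8
```

```text
8.8667 [0.5306298  0.04821999 0.10743429] [[-0.9303, -0.3669, 0.0004], [-0.3669, 0.9303, 0.0002], [-0.0005, 0.0001, -1.0]] [ 0.11805478  0.06045888 -1.59256007] [-0.05139773 -0.03027752 -0.0199661 ] 0.49102481936414244
yaw -158.47456775040433
```

View pics/pair8.png

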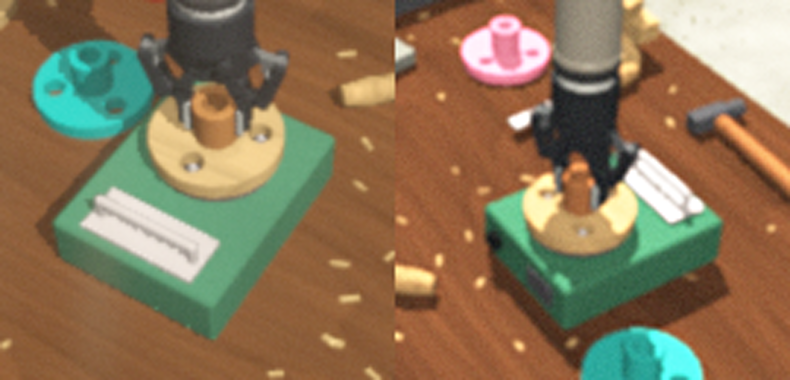

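The wheel's weight is still on the gripper, so I'll go down a little more until contact shows.

Request:
drive_tool:
  rows:
    - {"x":0,"y":0,"z":0.0005,"rx":0,"ry":0,"rz":0,"claw":0.03}
    - {"x":0,"y":0,"z":0.001,"rx":0,"ry":0,"rz":0,"claw":0.03}
    - {"x":0,"y":0,"z":0.001,"rx":0,"ry":0,"rz":0,"claw":0.03}
    - {"x":0,"y":0,"z":0.001,"rx":0,"ry":0,"rz":0,"claw":0.03}

```text
time: 9.35
position: [0.5307, 0.0482, 0.1074]
tcp_rot: [[-0.93, -0.367, 0.0], [-0.367, 0.93, 0.001], [-0.0, 0.0, -1.0]]
contact_force: [-3.6, 0.4, 5.3]
finger_gap: 0.492
```

Contact: force is +5.3 N upward and the height has stopped changing. Now opening the fingers.

Request:
drive_tool:
  rows:
    - {"x":0,"y":0,"z":0,"rx":0,"ry":0,"rz":0,"claw":0.046}
    - {"x":0,"y":0,"z":0,"rx":0,"ry":0,"rz":0,"claw":0.05}
    - {"x":0,"y":0,"z":0,"rx":0,"ry":0,"rz":0,"claw":0.06}
    - {"x":0,"y":0,"z":0,"rx":0,"ry":0,"rz":0,"claw":0.075}
    - {"x":0,"y":0,"z":0,"rx":0,"ry":0,"rz":0,"claw":0.085}
    - {"x":0,"y":0,"z":0,"rx":0,"ry":0,"rz":0,"claw":0.085}
    - {"x":0,"y":0,"z":0,"rx":0,"ry":0,"rz":0,"claw":0.085}
    - {"x":0,"y":0,"z":0,"rx":0,"ry":0,"rz":0,"claw":0.085}
    - {"x":0,"y":0,"z":0,"rx":0,"ry":0,"rz":0,"claw":0.085}
    - {"x":0,"y":0,"z":0,"rx":0,"ry":0,"rz":0,"claw":0.085}

```text
time: 10.18
position: [0.5305, 0.0481, 0.1063]
tcp_rot: [[-0.93, -0.367, -0.0], [-0.367, 0.93, 0.0], [-0.0, 0.0, -1.0]]
contact_force: [-0.4, -1.4, -0.0]
finger_gap: 0.995
```

Request:
drive_tool:
  rows:
    - {"x":0,"y":0,"z":-0.015,"rx":0,"ry":0,"rz":0,"claw":0.085}
    - {"x":0,"y":0,"z":-0.035,"rx":0,"ry":0,"rz":0,"claw":0.085}
    - {"x":0,"y":0,"z":-0.06,"rx":0,"ry":0,"rz":0,"claw":0.085}
    - {"x":0,"y":0,"z":-0.09,"rx":0,"ry":0,"rz":0,"claw":0.085}
    - {"x":-0.01,"y":0,"z":-0.12,"rx":0,"ry":0,"rz":0,"claw":0.085}
    - {"x":-0.025,"y":0,"z":-0.13,"rx":0,"ry":0,"rz":0,"claw":0.085}
    - {"x":-0.04,"y":0,"z":-0.13,"rx":0,"ry":0,"rz":0,"claw":0.085}
    - {"x":-0.04,"y":0,"z":-0.13,"rx":0,"ry":0,"rz":0,"claw":0.085}
    - {"x":-0.04,"y":0,"z":-0.13,"rx":0,"ry":0,"rz":0,"claw":0.085}
    - {"x":-0.04,"y":0,"z":-0.13,"rx":0,"ry":0,"rz":0,"claw":0.085}

```text
time: 11.02
position: [0.5666, 0.0623, 0.2355]
tcp_rot: [[-0.93, -0.367, -0.002], [-0.367, 0.93, -0.001], [0.002, 0.0, -1.0]]
contact_force: [-0.2, 0.4, -0.7]
finger_gap: 0.994
```

```bash
python3 chk.py 9; python3 - <<'E'
from h import *
for n in('wrist9','scene9','side9'):
    im,d,K,V=load(n)
    vv,uu=np.nonzero((d>0));D=d[vv,uu];X=np.c_[(uu-K[2])/K[0]*D,(vv-K[3])/K[1]*D,D];W=(X-V[:3,3])@V[:3,:3]
    r=np.hypot(W[:,0]-.531,W[:,1]-.049)
    q=(r<.08)&(W[:,2]>.096)&(W[:,2]<.106)
    if q.sum()>20:
        A=np.c_[W[q,:2]-[.531,.049],np.ones(q.sum())];k=np.linalg.lstsq(A,W[q,2],rcond=None)[0]
        print(n,'disc top',cv2.minEnclosingCircle(W[q,:2].astype(np.float32)),'z',k[2],'tilt deg',np.degrees(np.hypot(*k[:2])))
    q=(r<.04)&(W[:,2]>.138)&(W[:,2]<.15)
    if q.sum()>5:print(' hub top',cv2.minEnclosingCircle(W[q,:2].astype(np.float32)),W[q,2].mean())
    r=np.hypot(W[:,0]-.451,W[:,1]+.363);q=(r<.1)&(W[:,2]>.056)&(W[:,2]<.075)
    if q.sum()>5:print(' four',cv2.minEnclosingCircle(W[q,:2].astype(np.float32)))
E
```

```text
11.0167 [0.56659111 0.06233816 0.23545445] [[-0.9304, -0.3667, -0.0022], [-0.3667, 0.9304, -0.0006], [0.0023, 0.0003, -1.0]] [-0.21117861  0.41958631 -0.70281191] [0.01042731 0.00916224 0.06764587] 0.9940923197266245
yaw -158.4903205014589
wrist9 disc top ((0.5309004187583923, 0.04833730310201645), 0.06525488197803497) z 0.0995015899333471 tilt deg 0.06967007696726887
 hub top ((0.5309037566184998, 0.04825673997402191), 0.021913738921284676) 0.14326842838840492
scene9 disc top ((0.5306918025016785, 0.04990655183792114), 0.0670323446393013) z 0.0995518133864171 tilt deg 0.10162230959044302
 hub top ((0.5313801765441895, 0.048740796744823456), 0.022943660616874695) 0.14274203153206816
 four ((0.44899284839630127, -0.3620421886444092), 0.025207770988345146)
side9 disc top ((0.5326988697052002, 0.04594377428293228), 0.06751951575279236) z 0.10012290282299713 tilt deg 0.36454407608427075
 hub top ((0.531427264213562, 0.047697678208351135), 0.02338879555463791) 0.1431285110102486
 four ((0.45122870802879333, -0.3637617528438568), 0.02252979576587677)
```

View pics/wrist9.png

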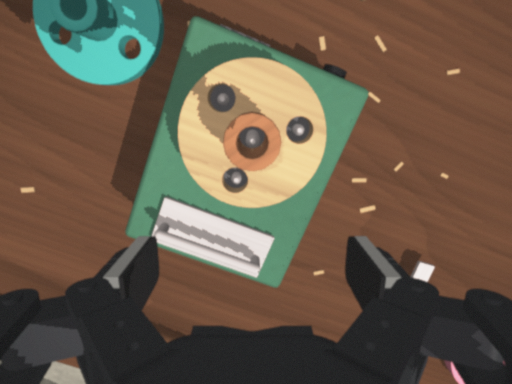

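View pics/pair9.png

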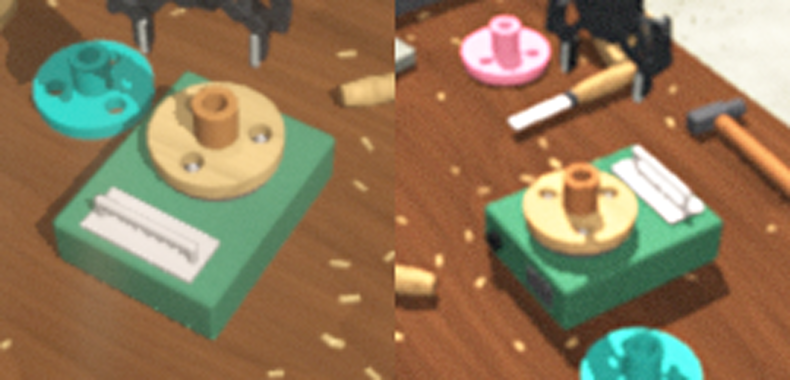

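The wheel is seated flat: disc top at 99.5–100 mm against an expected 100 mm, with a stud centred in each hole at (222,97), (299,130) and (235,180). The gripper is clear.

```bash
python3 -c "
from plant import job
print(job.job_done())"
```

```text
the job is handed in; nothing more can be done
None
```

The three-hole wheel is home on the flange with the gripper clear, and I handed the job in at about 11 s. I gripped it by the hub, turned it about 38.7°, lowered it over the spindle until contact showed (about 5 N), and let go.

**Last checks (all three cameras):**

| Check | Measured |
|---|---|
| Disc top height | 99.5–100.1 mm (100 mm expected when fully home) |
| Tilt | under 0.4° |
| Offset from spindle axis | about 1 mm from the wrist camera, up to about 4 mm from the coarser side camera |
| Holes over studs | a stud shows inside each of the three holes; calculated error about 0.1° |
| Four-hole wheel | hub within about 3 mm of its first reading, which is measurement noise |

No check failed. The first move call was refused because some row keys were missing; the arm did not move, and I resent it.

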